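Pry the toy gearbox open, mesh the gear and hold it home

ROBOT

A 6-joint arm with a two-finger parallel gripper is mounted at the origin on the work surface. World frame = base frame: x ahead of the robot, y to its left, z up, the work surface at z = 0. Lengths are in m, angles in rad, forces in N, time in s.
With the tool pointing down it reaches from about 0.375 to 0.9 m from the base axis. Payload 3.1 kg.
Tool frame: the origin (TCP) lies on the centre line of the jaws, within the pads' length; the fingertips stand ahead of it and the grasp point (between the pads) lies 3 mm ahead of it (robot.tip_reach is the z of the fingertips in the tool frame, in m); z points along the fingers, y is the line along which they close (so a half turn about z gives the same grasp; the last joint's range is limited). The gripper opens to 87 mm and grips with 3 to 60 N. Pads are 19 mm wide; open, the fingers measure 117 mm over their backs; the gripper's body (75 mm by 190 mm) begins 51 mm behind the grasp point.
Start: joints at [0.97, 0.527, 1.433, -0, 1.181, -0.178], TCP at [0.256, 0.57, 0.245] pointing down, gripper open.
Joint ranges: [-3.08, 3.08], [-0.75, 2.2], [0.22, 2.44], [-1.43, 4.57], [0, 2.65], [-2.85, 2.85]. Speed limits (rad/s): [2.79, 2.79, 3.14, 3.14, 3.14, 3.14].

INTERFACE

Orientations are given as a unit quaternion [x, y, z, w].
In Python, from rig import sensors, eyes, ticket, robot gives the robot as it stands.
- The arm moves only by the tool drive_tool, never from a script. Its argument "deltas" is a list that holds one entry, the list of rows, each a list of 6 numbers: the shift along the tool's x, y, z in mm, then the turn, a rotation vector about the tool's x, y, z in rad. A call has 1 to 8 rows; each row shifts and turns the commanded pose from where the row before left it, along the tool's axes as they then stand; what a row does not reach is not made up. A row lasts 1/12 s, in which the tool goes at most 41.7 mm and 7.16 degrees, less where a joint would pass 70% of its speed; a pose out of reach is approached as far as the arm can. A call is refused whole if a number of a shift passes 41.7 or a number of a turn 0.125, either way. A call with a gripper value outside its range is refused whole. "gripper" is the opening in per cent of the stroke, from 0 (shut) to 100 (fully open), set as the call begins (left out, the last holds). The fingers move at their own pace and stop on an object; "squeeze" is the grip in N (left out, the last holds). Time passes only in rows, so rows that do not move let the fingers close. It gives the time, the measured TCP pose, the force, the opening and the grip force at its end, in the units of the state.
- sensors.get_obs(): the state, without advancing time (a new reading comes with each control period).
- eyes.camera(name): name is "scene" or "top"; returns a dict with "img" (400x640x3 uint8, red, green, blue), "fov_y" (degrees; the focal length in pixels is half the picture's height over the tangent of half this angle, whatever the lens; pixels are square), "cx", "cy" (the principal point, pixels), "xyz" and "attitude" of the camera in the world. Camera axes: x right, y up, looking along -z (the intrinsics and any distortion apply to the point x, -y, -z); pixel columns grow to the right and rows downward; lengths in m; the calibration is good to about 2 mm. A picture is of the moment at which its call begins. There is no depth.
- ticket.hand_in(): hands the job in; it is judged then, once.
The state is a dict: "time": time; "q": joint angles; "joint_velocities": joint speeds; "joint_torque": joint torques, N m; "position": TCP position; "tool_rot": TCP orientation; "ft_force": force on the tool from outside, world axes, zero at the start; "moment": the same for the moment, N m; "grip_width": finger opening in m; "grip_force": force on a finger pad.
Only numpy, scipy, OpenCV 4.12 (cv2) and the standard library are available. Lean on these libraries where they do the work, as an engineer would, in place of code of your own. Each camera call takes 0.05 s, during which the arm holds its last target. There are 200 camera calls.

TASK

Lever the cover of the wooden toy gearbox open with the flat wooden paddle (not with the fingers), swing it back past upright so it stays open, and lay the paddle down on the shelf top. Then take the big gear by its bar grip, turn it until the cross splines of its stem mesh with the hub in the box, slide it in and press it fully home against the spring pin; finish while still holding the gear pressed home, do not let go. Leave the other toys where they are.

Things in the scene. Friction and masses are not known exactly. Their poses are not given: they have to be found in the camera images.
- paddle: Flat wooden paddle lying loose on the shelf top, 70 g. Origin: on the underside, below the grip point near the balance; x along the blade. Handle 80 mm long (x -60 to +20 mm), 20 mm wide, 24 mm high; thin blade 32 mm wide, 4 mm thick, flush with the underside, tip at x = +100 mm.
- paddle_tip (a point): Middle of the upper edge of the paddle's blade tip: 100 mm ahead of the paddle's origin, 4 mm above the underside. Axes as the paddle.
- gearbox: Fixed wooden gearbox. Origin: centre of its underside, under the hub axis; x points from its front (prying side) to the hinge side. 110 x 112 mm, walls to 54 mm, deck at 46 mm. A ledge 36 mm high runs from the front face (x = -55 mm) to x = -92. The closed cover (underside at 54 mm, 8 thick, 112 wide) overhangs the face to x = -77: an 18 mm gap for a blade.
- cover_hinge (a point): Fixed middle of the cover's hinge axis, at x = +57 mm, z = 54 mm of the gearbox, level with the underside of the closed cover. Axes as the gearbox; the hinge runs along y.
- cover_lip (a point): Middle of the lower edge of the cover's free end, 134 mm from the hinge. Moves with the cover.
- cover (a joint): Cover angle in rad: 0 closed, 1.57 upright, 2.3 stop (leaning back). Stiff hinge, stays where it is left; about 1 N at the free end lifts it (80 g).
- hub_mouth (a point): Centre of the hub's upper face, 52 mm above the shelf top, on the gearbox's vertical axis. Turns with the hub: x and y point along its two crossing slots, each 15 mm wide and 40 mm long. The hub (66 mm across, under the cover) turns stiffly about z (0.05 N m) and starts at any angle.
- hub (a joint): Turn of the hub relative to the gearbox about z, rad (counter-clockwise from above); 0 = its slots along the gearbox's x and y.
- plunger (a joint): Spring pin (12 mm across, brass) in the middle of the socket, its top 16 mm below the hub's upper face at 0; value = how far it is pressed down, m, at most 0.012. Needs 3 N to start and 5.4 N at 8 mm: the gear alone stands 8 mm short of home, and springs back when let go.
- gear: Big pale-wood gear, loose, 130 g, stem down in the stand. Origin: centre of the stem's foot; x along its bar grip. Cross stem z 0 to 24 mm, 36 mm across, arms 12 wide along x and y, foot rounded; toothed disc 86 mm across, z 24 to 38; bar grip 46 (x) by 24 mm (y), z 38 to 72. Fits the hub at every quarter turn. Home: disc on the hub's face, origin 24 mm below it.
- stand: Fixed wooden ring stand, 72 mm across, 52 mm hole, 32 mm high, that carries the gear by its disc. Origin: centre of its underside.
- cube: Bystander toy to leave alone: red wooden cube, 40 mm. Origin: centre of its underside.
- cylinder: Bystander toy to leave alone: upright yellow cylinder, 38 mm across, 55 mm high. Origin: centre of its underside.
- arch_a: Bystander toy to leave alone: blue arch block, 80 x 30 mm, 40 mm high. Origin: centre of its underside.
- arch_b: Bystander toy to leave alone: blue arch block, 80 x 30 mm, 40 mm high. Origin: centre of its underside.
- prism: Bystander toy to leave alone: green triangle prism, 44 x 30 mm, about 38 mm high. Origin: centre of its underside.
- small_gear: Bystander toy to leave alone: small plain wooden gear without grip or stem, 50 mm across, 12 mm thick, lying flat. Origin: centre of its underside.
There are look-alikes about, which are no part of the job. What is shaped like the gear but blue or purple is not meant.

How it is judged:
By the outcome, as a careful person would: the job done as asked, in the order asked, and still so for the second after the job is handed in, while the arm keeps its last pose, push and grip.
It also fails if it takes over 67 s, if anything falls off the work surface, if the arm or the gripper's body presses on something with over 40 N, if the wrist force passes 120 N, or if a joint passes its speed limit or range.

## Working session

There is one attempt and no reset: what is moved stays moved. The work goes in short steps, Python scripts to look and compute and a tool call to move; the robot and the scene stay as the last step left them, time stands still between calls to the robot, and variables do not carry over. Pictures are saved under pics/ and viewed, at most 10 in all, crops included, and the job is handed in when it is done.

Besides the shell and the picture viewer there is one more tool, called after "Call:" as name([rows], argument=value, ...), one row to a line, values as JSON. drive_tool: Moves the arm, as the interface text tells. Its arguments: {"type":"object","properties":{"deltas":{"type":"array"},"gripper":{"type":"number"},"squeeze":{"type":"number"}},"required":["deltas"]}

```bash
ls; mkdir -p pics
python3 - <<'E'
from rig import sensors,eyes,robot
import cv2
print(sensors.get_obs()); print(robot.tip_reach, [a for a in dir(robot) if a[0]!='_'])
for n in("scene","top"):
    c=eyes.camera(n); print({k:v for k,v in c.items() if k!='img'})
    cv2.imwrite(f"pics/{n}0.png",c['img'][...,::-1])
E
```

```text
pics
{'time': 0.0, 'q': array([ 9.69464510e-01,  5.28464401e-01,  1.43387864e+00, -2.64885065e-05,
        1.18136539e+00, -1.78471339e-01]), 'joint_velocities': array([-8.69012830e-05,  7.14387974e-04,  9.63329844e-05, -9.46383404e-05,
        1.08620851e-03,  3.89334140e-04]), 'joint_torque': array([ 6.90317447e-04, -4.40048325e+01, -1.76591241e+01,  6.32379600e-02,
        5.82789362e-02, -1.62590886e-04]), 'position': array([0.25606155, 0.56940708, 0.24358018]), 'tool_rot': array([ 2.09853458e-01,  9.77732278e-01, -9.83145599e-04, -3.90772667e-04]), 'ft_force': array([-0.75228446, -0.15697465, -0.04964051]), 'moment': array([-0.03721855, -0.06300392,  0.01229128]), 'grip_force': 0.0, 'grip_width': 0.08711203859203884}
0.022 ['Unreachable', 'tip_reach']
{'fov_y': 47.36696781808137, 'cx': 314.6168811472821, 'cy': 202.2554468602862, 'xyz': array([ 1.57630577, -0.56115436,  0.83290691]), 'attitude': array([0.40524588, 0.24695933, 0.47782854, 0.7392339 ])}
{'fov_y': 42.589169875707405, 'cx': 323.19610405677895, 'cy': 196.4694251989136, 'xyz': array([ 0.32524876, -0.05258257,  1.24771141]), 'attitude': array([-0.0615596 ,  0.05021662,  0.7106713 , -0.69902433])}
```

View pics/scene0.png

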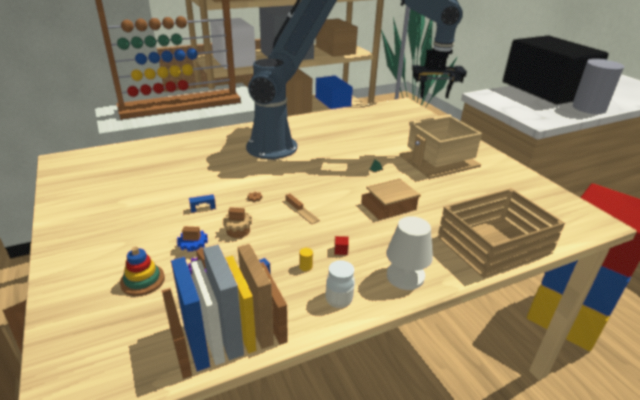

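View pics/top0.png

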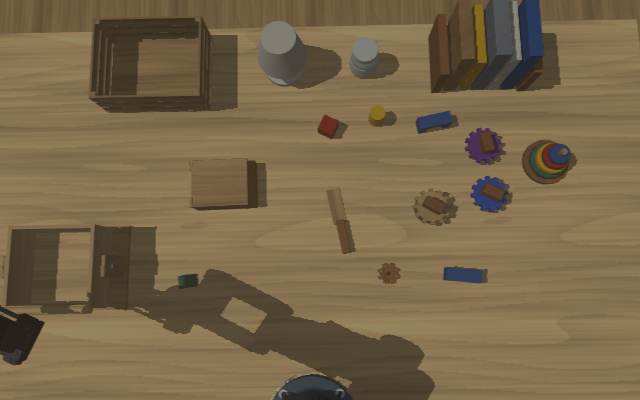

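The top view shows the gearbox near (222,183), the paddle from (334,190) to (347,250), the gear at (434,206), and the blue and purple decoys to its right. I'll build helpers and take enlarged crops.

```bash
cat > h.py <<'E'
import numpy as np, cv2
from scipy.spatial.transform import Rotation as R
from rig import sensors,eyes
def cam(n):
    c=eyes.camera(n); c['f']=200/np.tan(np.radians(c['fov_y']/2)); c['R']=R.from_quat(c['attitude']).as_matrix(); return c
def proj(c,P):
    p=(np.atleast_2d(P)-c['xyz'])@c['R']
    return np.c_[c['cx']+c['f']*p[:,0]/-p[:,2], c['cy']-c['f']*p[:,1]/-p[:,2]]
def ray(c,u,v,z):
    d=c['R']@np.array([(u-c['cx'])/c['f'],-(v-c['cy'])/c['f'],-1.]); return c['xyz']+d*(z-c['xyz'][2])/d[2]
def st():
    o=sensors.get_obs(); print('t %.2f'%o['time'],'p',o['position'].round(4),'F',o['ft_force'].round(1),'w %.4f g %.1f'%(o['grip_width'],o['grip_force']));print(R.from_quat(o['tool_rot']).as_matrix().round(3).tolist(),o['q'].round(2)); return o
E
python3 - <<'E'
from h import *
t=cam("top");s=cam("scene")
def crop(c,x,y,w,h,k): return cv2.resize(c['img'][y:y+h,x:x+w,::-1],None,fx=k,fy=k,interpolation=cv2.INTER_CUBIC)
a=crop(t,180,145,100,75,4);b=crop(t,310,175,100,75,4);b2=crop(t,310,190,100,75,4);d=crop(s,350,170,80,56,5)
e=crop(t,400,170,100,75,4)
b2=crop(t,320,183,50,75,4);
im=np.zeros((600,800,3),np.uint8)
im[:300,:400]=a; im[:300,400:600]=b2; im[300:580,:400]=d; im[300:,400:]=e
cv2.imwrite('pics/c1.png',im)
for q in[(222,183),(344,220),(434,206)]: print(ray(t,*q,0.03))
E
```

```text
[0.55716167 0.21012763 0.03      ]
[ 0.46204341 -0.08321086  0.03      ]
[ 0.4919633 -0.2986506  0.03     ]
```

View pics/c1.png

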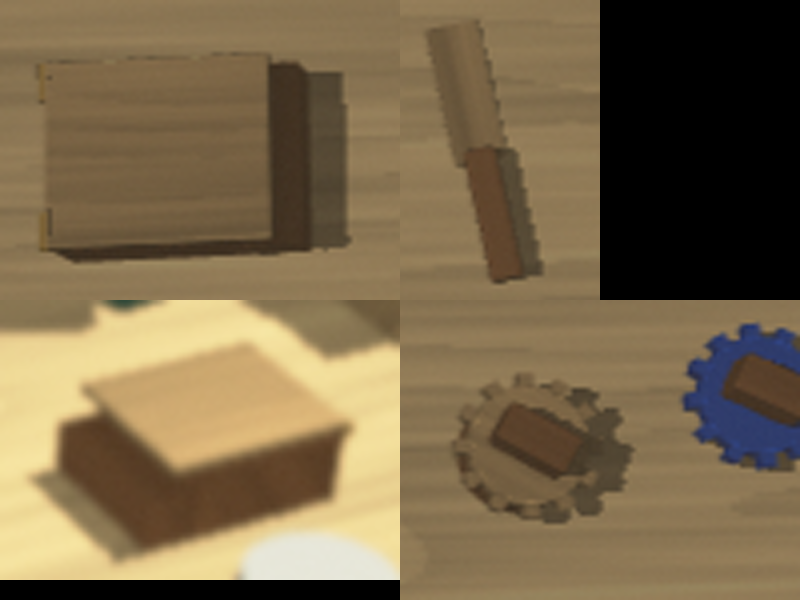

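The crops show brass hinges on the gearbox's left edge, so the prying side faces right (-y). The paddle blade points up (+x), with its tip at about (333,189). The gear's bar is centred near (434,204) and turned about 30°. Next I'll refine the poses by wireframe edge fitting.

```bash
cat > fit.py <<'E'
from h import *
from scipy.optimize import differential_evolution
def seg(a,b,n=60):
    t=np.linspace(0,1,n)[:,None]; return np.array(a)*(1-t)+np.array(b)*t
def rect(x0,x1,y0,y1,z): 
    P=[(x0,y0,z),(x1,y0,z),(x1,y1,z),(x0,y1,z)]; return np.vstack([seg(P[i],P[(i+1)%4]) for i in range(4)])
def circ(r,z,n=240):
    a=np.linspace(0,2*np.pi,n); return np.c_[r*np.cos(a),r*np.sin(a),0*a+z]
def place(P,p):
    c,s=np.cos(p[2]),np.sin(p[2]); return P@np.array([[c,s,0],[-s,c,0],[0,0,1]])+[p[0],p[1],0]
def fit(cs,P,x0,d=(.015,.015,.2)):
    gs=[]
    for c in cs:
        g=cv2.GaussianBlur(c['img'].astype(np.float32),(0,0),1.0)
        gs.append((cv2.Sobel(g,cv2.CV_32F,1,0),cv2.Sobel(g,cv2.CV_32F,0,1)))
    def cost(p):
        s=0
        for c,(gx,gy) in zip(cs,gs):
            q=proj(c,place(P,p)).astype(np.float32)
            t=np.gradient(q,axis=0); n=np.c_[-t[:,1],t[:,0]]/(np.linalg.norm(t,axis=1)[:,None]+1e-6)
            f=lambda g: cv2.remap(g,q[:,0],q[:,1],cv2.INTER_LINEAR)[:,0]
            gn=np.abs(f(gx)*n[:,:1]+f(gy)*n[:,1:]).sum(1)
            s-=np.minimum(gn,200).mean()
        return s
    r=differential_evolution(cost,[(a-b,a+b) for a,b in zip(x0,d)],seed=1,tol=1e-6,popsize=20)
    return r.x,r.fun
COVER=rect(-77,57,-56,56,62)/1e3
HANDLE=rect(-60,20,-10,10,24)/1e3
PAD=np.vstack([HANDLE*1e3,seg((20,-16,4),(100,-16,4)),seg((100,-16,4),(100,16,4)),seg((100,16,4),(20,16,4))])/1e3
BAR=rect(-23,23,-12,12,80)/1e3
E
cat > m1.py <<'E'
from fit import *
t=cam("top");s=cam("scene")
im=cv2.resize(t['img'][...,::-1],None,fx=4,fy=4,interpolation=cv2.INTER_CUBIC);i2=cv2.resize(s['img'][...,::-1],None,fx=4,fy=4,interpolation=cv2.INTER_CUBIC)
for n,P,x0 in[('box',COVER,(.557,.21,1.57)),('pad',PAD,(.47,-.08,.2)),('bar',BAR,(.492,-.295,-.5-1.57+np.pi))]:
  for k,cs in(('top',[t]),('both',[t,s])):
    x,f=fit(cs,P,x0,(.025,.025,.35)); print(n,k,x.round(4),round(f,1))
    if k=='top':
      for c,I in((t,im),(s,i2)):
        for u in proj(c,place(P,x)): cv2.circle(I,tuple(int(v) for v in (u+.5)*4-.5),0,(0,255,0),1)
o=np.zeros((600,800,3),np.uint8)
o[:300,:400]=im[580:880,720:1120];o[:300,400:600]=im[732:1032,1280:1480];o[:300,600:800]=im[732:1032,1640:1840]
o[300:600,:400]=i2[660:960,1400:1800];o[300:600,400:800]=i2[720:1020,880:1280]
cv2.imwrite('pics/c2.png',o)
E
python3 m1.py
```

```text
box top [0.5552 0.222  1.5945] -147.4
box both [0.5554 0.2197 1.5966] -339.6
pad top [ 0.445  -0.078   0.2038] -148.6
pad both [ 0.445  -0.0782  0.1943] -335.1
bar top [ 0.5129 -0.2981  1.2374] -131.4
bar both [ 0.4873 -0.2866  1.029 ] -324.1
```

View pics/c2.png

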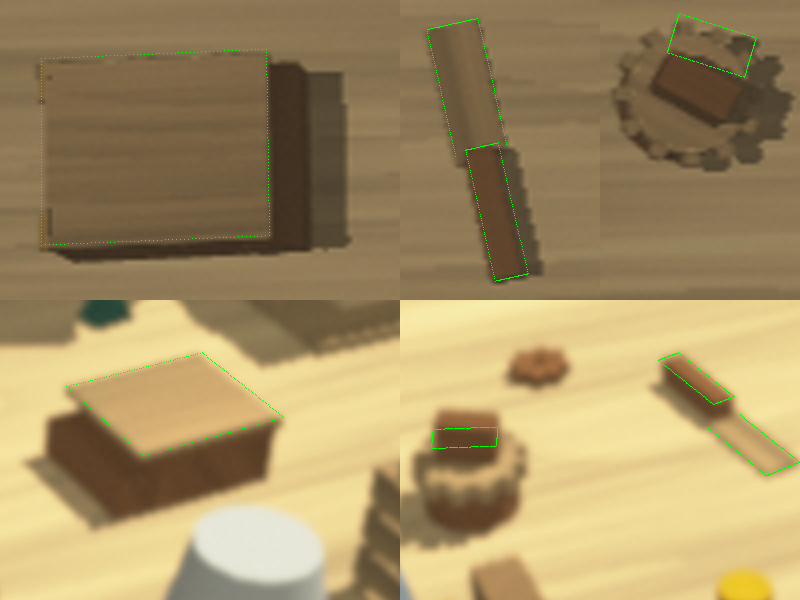

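Cover and paddle wireframes match both views, with brass hinge ends at the box's left. The bar fit locked onto the disc edge, at panel (710,45) instead of (697,88), so I'll refit it with tighter bounds. I'll also plan the move to the paddle.

```bash
cat > plan.py <<'E'
from h import *
def down(yaw_y,pitch=0):  # tool z down, tool y at yaw; 
    y=np.array([np.cos(yaw_y),np.sin(yaw_y),0]); z=np.array([0,0,-1.]); return np.c_[np.cross(y,z),y,z]
def plan(wps,start=None):
    """wps: (pos,Rmat or None,N). prints rows"""
    o=sensors.get_obs(); p=np.array(o['position']); M=R.from_quat(o['tool_rot']).as_matrix()
    if start: p,M=np.array(start[0]),start[1]
    rows=[]
    for q,N_,n in wps:
        for k in range(n,0,-1):
            d=(np.array(q)-p)/k; t=M.T@d*1e3
            w=R.from_matrix(M.T@(N_ if N_ is not None else M)).as_rotvec()/k
            r=np.r_[t.round(1),w.round(3)]; rows.append(r)
            p=p+M@r[:3]/1e3; M=M@R.from_rotvec(r[3:]).as_matrix()
    for i in range(0,len(rows),8): print([[float(v)+0 for v in r] for r in rows[i:i+8]])
    print('end',p.round(4))
E
python3 - <<'E'
from fit import *; from plan import *
t=cam("top")
p0=ray(t,434.6,204.6,.08); print(p0)
for P,n in((BAR,'bar'),(np.vstack([BAR,circ(.040,.046)]),'bar+disc')):
    print(n,fit([t],P,(p0[0],p0[1],1.15),(.008,.008,.25)))
st()
plan([((.445,-.078,.13),down(.2-np.pi/2),24)])
E
```

```text
[ 0.48832889 -0.29007464  0.08      ]
bar (array([ 0.48740786, -0.28600564,  1.01814782]), np.float32(-129.8108))
bar+disc (array([ 0.48763311, -0.28565504,  1.0168408 ]), np.float64(-121.6155014038086))
t 0.35 p [0.2563 0.5698 0.2443] F [-0.5 -0.1  0.4] w 0.0873 g 0.0
[[-0.912, 0.41, -0.0], [0.41, 0.912, -0.0], [0.0, -0.0, -1.0]] [ 0.97  0.53  1.43 -0.    1.18 -0.18]
[[-18.2, -21.4, 4.8, 0.0, 0.0, 0.105], [-20.4, -19.4, 4.8, 0.0, 0.0, 0.105], [-22.3, -17.1, 4.8, 0.0, 0.0, 0.105], [-24.0, -14.7, 4.8, 0.0, 0.0, 0.105], [-25.4, -12.1, 4.8, 0.0, 0.0, 0.105], [-26.5, -9.4, 4.8, 0.0, 0.0, 0.105], [-27.3, -6.5, 4.8, 0.0, 0.0, 0.105], [-27.9, -3.6, 4.8, 0.0, 0.0, 0.105]]
[[-28.1, -0.7, 4.8, 0.0, 0.0, 0.105], [-28.0, 2.3, 4.8, 0.0, 0.0, 0.105], [-27.6, 5.2, 4.8, 0.0, 0.0, 0.105], [-26.9, 8.1, 4.7, 0.0, 0.0, 0.105], [-25.9, 10.8, 4.8, 0.0, 0.0, 0.105], [-24.7, 13.5, 4.7, 0.0, 0.0, 0.105], [-23.1, 16.0, 4.8, 0.0, 0.0, 0.105], [-21.3, 18.3, 4.7, 0.0, 0.0, 0.105]]
[[-19.3, 20.5, 4.8, 0.0, 0.0, 0.105], [-17.0, 22.4, 4.7, 0.0, 0.0, 0.105], [-14.6, 24.0, 4.8, 0.0, 0.0, 0.105], [-12.0, 25.4, 4.7, 0.0, 0.0, 0.105], [-9.3, 26.6, 4.8, 0.0, 0.0, 0.105], [-6.4, 27.4, 4.7, 0.0, 0.0, 0.105], [-3.5, 27.9, 4.8, 0.0, 0.0, 0.104], [-0.6, 28.1, 4.7, 0.0, 0.0, 0.105]]
end [ 0.445 -0.078  0.13 ]
```

Call:
drive_tool([
  [[-18.2,-21.4,4.8,0,0,0.105],[-20.4,-19.4,4.8,0,0,0.105],[-22.3,-17.1,4.8,0,0,0.105],[-24,-14.7,4.8,0,0,0.105],[-25.4,-12.1,4.8,0,0,0.105],[-26.5,-9.4,4.8,0,0,0.105],[-27.3,-6.5,4.8,0,0,0.105],[-27.9,-3.6,4.8,0,0,0.105]],
], gripper=100, squeeze=50)

```text
time: 1.02
position: [0.3196, 0.3528, 0.2062]
tool_rot: [0.592, 0.806, 0.0, 0.0]
ft_force: [-0.2, 0.6, -0.5]
grip_width: 0.0866
grip_force: 0.0
```

Call:
drive_tool([
  [[-28.1,-0.7,4.8,0,0,0.105],[-28,2.3,4.8,0,0,0.105],[-27.6,5.2,4.8,0,0,0.105],[-26.9,8.1,4.7,0,0,0.105],[-25.9,10.8,4.8,0,0,0.105],[-24.7,13.5,4.7,0,0,0.105],[-23.1,16,4.8,0,0,0.105],[-21.3,18.3,4.7,0,0,0.105]],
])

```text
time: 1.68
position: [0.3828, 0.1369, 0.1681]
tool_rot: [0.869, 0.494, 0.0, 0.0]
ft_force: [0.5, 0.2, -0.6]
grip_width: 0.0865
grip_force: 0.0
```

Call:
drive_tool([
  [[-19.3,20.5,4.8,0,0,0.105],[-17,22.4,4.7,0,0,0.105],[-14.6,24,4.8,0,0,0.105],[-12,25.4,4.7,0,0,0.105],[-9.3,26.6,4.8,0,0,0.105],[-6.4,27.4,4.7,0,0,0.105],[-3.5,27.9,4.8,0,0,0.104],[-0.6,28.1,4.7,0,0,0.105]],
])

```text
time: 2.35
position: [0.4456, -0.0794, 0.13]
tool_rot: [0.995, 0.097, 0.0, 0.0]
ft_force: [0.5, 0.5, 0.0]
grip_width: 0.0872
grip_force: 0.0
```

Run:
```python
from plan import *
st(); M=down(.2-np.pi/2)
plan([((.445,-.078,.045),M,5),((.445,-.078,.0245),M,3)])
```

```text
t 2.35 p [ 0.4456 -0.0794  0.13  ] F [0.5 0.5 0. ] w 0.0872 g 0.0
[[0.981, 0.193, 0.001], [0.193, -0.981, -0.0], [0.001, 0.0, -1.0]] [-0.42  0.5   1.96  0.    0.68  0.95]
[[-0.1, -0.3, 17.0, 0.0, 0.0, -0.001], [-0.1, -0.3, 17.0, 0.0, 0.0, -0.001], [-0.1, -0.3, 17.0, 0.0, 0.0, -0.001], [0.0, -0.3, 17.0, 0.0, 0.0, -0.001], [-0.1, -0.4, 17.0, 0.0, -0.001, -0.002], [0.0, 0.0, 6.8, 0.0, 0.0, 0.0], [0.0, 0.0, 6.8, 0.0, 0.0, 0.0], [0.0, 0.0, 6.9, 0.0, 0.0, 0.0]]
end [ 0.445  -0.078   0.0245]
```

Call:
drive_tool([
  [[0,-0.3,17,0,0,0],[0,-0.3,17,0,0,0],[0,-0.3,17,0,0,0],[0,-0.3,17,0,0,0],[0,0,17,0,0,0],[0,0,9,0,0,0],[0,0,8,0,0,0],[0,0,3,0,0,0]],
])

```text
time: 3.02
position: [0.4449, -0.0766, 0.0243]
tool_rot: [0.995, 0.1, -0.0, -0.0]
ft_force: [0.3, 0.9, -0.2]
grip_width: 0.0869
grip_force: 0.0
```

Call:
drive_tool([
  [[0,0,0.5,0,0,0],[0,0,0,0,0,0],[0,0,0,0,0,0],[0,0,0,0,0,0],[0,0,0,0,0,0],[0,0,0,0,0,0],[0,0,0,0,0,0],[0,0,0,0,0,0]],
], gripper=0, squeeze=50)

```text
time: 3.68
position: [0.445, -0.0767, 0.0247]
tool_rot: [0.995, 0.1, 0.0, 0.0]
ft_force: [-0.2, 0.1, 0.4]
grip_width: 0.0418
grip_force: 0.0
```

Run:
```python
from plan import *
o=st(); p=o['position']
B=np.array([.5552,.221]);th=1.5945;ex=np.array([np.cos(th),np.sin(th)])
def P(bx,z): q=B+ex*bx; return (q[0],q[1],z)
M=down(th-np.pi/2)
# underside at TCP z - (tcp z now); pre-insert tip x=-100 => tcp -200
off=p[2]
plan([((p[0],p[1],.10),None,4),(P(-200,0)[:2] and (*(B+ex*-.205),.10),M,16),((*(B+ex*-.205),off+.0405),M,4)])
```

```text
t 3.68 p [ 0.445  -0.0767  0.0247] F [-0.2  0.1  0.4] w 0.0418 g 0.0
[[0.98, 0.199, 0.0], [0.199, -0.98, -0.0], [0.0, 0.0, -1.0]] [-0.42  0.73  2.02 -0.    0.4   0.95]
[[0.0, 0.0, -18.8, 0.0, 0.0, 0.0], [0.0, 0.0, -18.8, 0.0, 0.0, 0.0], [0.0, 0.0, -18.9, 0.0, 0.0, 0.0], [0.0, 0.0, -18.8, 0.0, 0.0, 0.0], [8.2, -4.3, 0.0, 0.0, 0.0, -0.087], [8.5, -3.5, 0.0, 0.0, 0.0, -0.087], [8.8, -2.8, 0.0, 0.0, 0.0, -0.087], [9.0, -2.0, 0.0, 0.0, 0.0, -0.087]]
[[9.2, -1.2, 0.0, 0.0, 0.0, -0.087], [9.2, -0.4, 0.0, 0.0, 0.0, -0.087], [9.2, 0.4, 0.0, 0.0, 0.0, -0.087], [9.2, 1.2, 0.0, 0.0, 0.0, -0.087], [9.0, 2.0, 0.0, 0.0, 0.0, -0.087], [8.8, 2.8, 0.0, 0.0, 0.0, -0.087], [8.5, 3.5, 0.0, 0.0, 0.0, -0.087], [8.2, 4.3, 0.0, 0.0, 0.0, -0.088]]
[[7.8, 5.0, 0.0, 0.0, 0.0, -0.087], [7.3, 5.6, 0.0, 0.0, 0.0, -0.088], [6.8, 6.3, 0.0, 0.0, 0.0, -0.087], [6.3, 6.8, 0.0, 0.0, 0.0, -0.088], [0.0, 0.0, 8.7, 0.0, 0.0, 0.0], [0.0, 0.0, 8.7, 0.0, 0.0, 0.0], [0.0, 0.0, 8.7, 0.0, 0.0, 0.0], [0.0, 0.0, 8.7, 0.0, 0.0, 0.0]]
end [0.5601 0.016  0.0652]
```

Still closing; wait 8 more rows, then lift and rotate.

Call:
drive_tool([
  [[0,0,0,0,0,0],[0,0,0,0,0,0],[0,0,0,0,0,0],[0,0,0,0,0,0],[0,0,0,0,0,0],[0,0,0,0,0,0]],
])

```text
time: 4.18
position: [0.4449, -0.0766, 0.0245]
tool_rot: [0.995, 0.1, -0.0, -0.0]
ft_force: [0.3, 0.7, 0.0]
grip_width: 0.0196
grip_force: 50.0
```

Call:
drive_tool([
  [[0,0,-18.8,0,0,0],[0,0,-18.8,0,0,0],[0,0,-18.8,0,0,0],[0,0,-18.8,0,0,0],[8.2,-4.3,0,0,0,-0.087],[8.5,-3.5,0,0,0,-0.087],[8.8,-2.8,0,0,0,-0.087],[9,-2,0,0,0,-0.087]],
])

```text
time: 4.85
position: [0.4737, -0.0532, 0.0999]
tool_rot: [0.962, 0.272, 0.0, 0.0]
ft_force: [0.2, -0.1, 0.8]
grip_width: 0.0198
grip_force: 50.0
```

Call:
drive_tool([
  [[9.2,-1.2,0,0,0,-0.087],[9.2,-0.4,0,0,0,-0.087],[9.2,0.4,0,0,0,-0.087],[9.2,1.2,0,0,0,-0.087],[9,2,0,0,0,-0.087],[8.8,2.8,0,0,0,-0.087],[8.5,3.5,0,0,0,-0.087],[8.2,4.3,0,0,0,-0.088]],
])

```text
time: 5.52
position: [0.5311, -0.0067, 0.0995]
tool_rot: [0.811, 0.585, -0.0, -0.0]
ft_force: [0.6, -0.0, -0.9]
grip_width: 0.0197
grip_force: 50.0
```

Call:
drive_tool([
  [[7.8,5,0,0,0,-0.087],[7.3,5.6,0,0,0,-0.088],[6.8,6.3,0,0,0,-0.087],[6.3,6.8,0,0,0,-0.088],[0,0,8.7,0,0,0],[0,0,8.7,0,0,0],[0,0,8.7,0,0,0],[0,0,8.7,0,0,0]],
])

```text
time: 6.18
position: [0.5587, 0.0159, 0.0635]
tool_rot: [0.699, 0.715, -0.001, -0.001]
ft_force: [-0.1, -0.6, -0.8]
grip_width: 0.02
grip_force: 50.0
```

Run:
```python
from fit import *
o=st(); t=cam('top');s=cam('scene')
def crop(c,x,y,w,h,k): return cv2.resize(c['img'][y:y+h,x:x+w,::-1],None,fx=k,fy=k,interpolation=cv2.INTER_CUBIC)
cv2.imwrite('pics/c3.png',np.hstack([crop(t,180,140,130,150,3),crop(s,340,110,130,150,3)]))
```

```text
t 6.18 p [0.5587 0.0159 0.0635] F [-0.1 -0.6 -0.8] w 0.0200 g 50.0
[[-0.022, 1.0, -0.002], [1.0, 0.022, 0.0], [0.0, -0.002, -1.0]] [-0.17  0.71  1.73 -0.    0.7  -0.19]
```

View pics/c3.png

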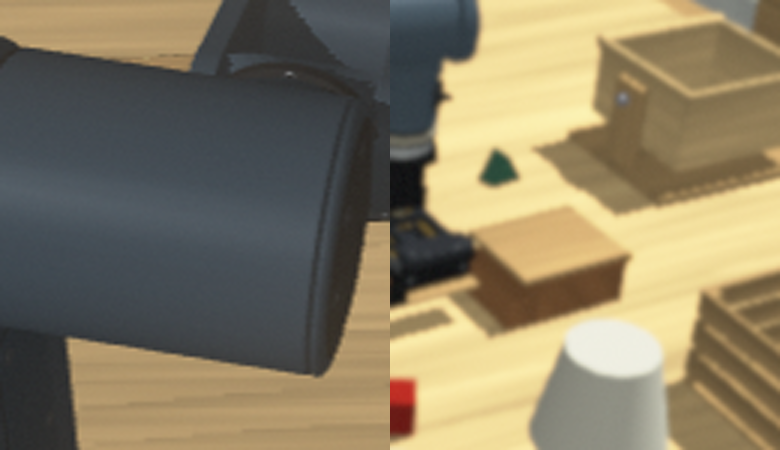

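The scene view shows the blade tip near (475,285), level with the gap in front of the ledge. The top view is blocked by the arm. Inserting, slightly raised.

Call:
drive_tool([
  [[0,0,-2.5,0,0,0],[8,0,0,0,0,0],[8,0,0,0,0,0],[8,0,0,0,0,0],[8,0,0,0,0,0],[6,0,0,0,0,0],[3,0,0,0,0,0],[0,0,0,0,0,0]],
])

```text
time: 6.95
position: [0.5589, 0.0582, 0.0675]
tool_rot: [0.698, 0.716, 0.0, 0.0]
ft_force: [0.1, -0.1, -0.1]
grip_width: 0.0194
grip_force: 50.0
```

Run:
```python
from plan import *
o=st(); p=o['position']
B=np.array([.5552,.221]);th=1.5945;ex=np.array([np.cos(th),np.sin(th)])
bx=(p[:2]-B)@ex; tipx=bx+.1; tipz=p[2]-.0245+.004; print('tip',tipx,tipz)
M=down(th-np.pi/2); rr=.057-tipx; w=[]
S=(p.copy(),M)
# vertical to contact, then arc
for a in np.linspace(0.05,2.3,45):
    r=rr-.012*a/2.2
    x=.057-r*np.cos(a); z=.054+r*np.sin(a)
    if a>1.57: z+= .0
    q=B+ex*(x-.1); w.append(((q[0],q[1],z+.0205),M,1))
print(rr); plan(w,start=S)
```

```text
t 6.95 p [0.5589 0.0582 0.0675] F [ 0.1 -0.1 -0.1] w 0.0194 g 50.0
[[-0.026, 1.0, 0.0], [1.0, 0.026, 0.0], [0.0, 0.0, -1.0]] [-0.1   0.71  1.72  0.    0.71 -0.12]
tip -0.06288450339220786 0.047041793862579145
0.11988450339220785
[[0.4, 0.2, -12.9, 0.0, 0.0, 0.0], [0.8, 0.0, -6.1, 0.0, 0.0, 0.0], [1.0, 0.0, -6.0, 0.0, 0.0, 0.0], [1.4, 0.0, -6.0, 0.0, 0.0, 0.0], [1.6, 0.0, -5.8, 0.0, 0.0, 0.0], [1.9, 0.0, -5.7, 0.0, 0.0, 0.0], [2.3, 0.0, -5.7, 0.0, 0.0, 0.0], [2.5, 0.0, -5.4, 0.0, 0.0, 0.0]]
[[2.8, 0.0, -5.4, 0.0, 0.0, 0.0], [3.0, 0.0, -5.1, 0.0, 0.0, 0.0], [3.3, 0.0, -5.0, 0.0, 0.0, 0.0], [3.5, 0.0, -4.9, 0.0, 0.0, 0.0], [3.8, 0.0, -4.6, 0.0, 0.0, 0.0], [4.0, 0.0, -4.4, 0.0, 0.0, 0.0], [4.2, 0.0, -4.2, 0.0, 0.0, 0.0], [4.4, 0.0, -3.9, 0.0, 0.0, 0.0]]
[[4.6, 0.0, -3.7, 0.0, 0.0, 0.0], [4.7, 0.0, -3.5, 0.0, 0.0, 0.0], [4.9, 0.0, -3.2, 0.0, 0.0, 0.0], [5.1, 0.0, -3.0, 0.0, 0.0, 0.0], [5.2, 0.0, -2.6, 0.0, 0.0, 0.0], [5.3, 0.0, -2.4, 0.0, 0.0, 0.0], [5.4, 0.0, -2.2, 0.0, 0.0, 0.0], [5.5, 0.0, -1.8, 0.0, 0.0, 0.0]]
[[5.6, 0.0, -1.5, 0.0, 0.0, 0.0], [5.6, 0.0, -1.3, 0.0, 0.0, 0.0], [5.7, 0.0, -1.0, 0.0, 0.0, 0.0], [5.7, 0.0, -0.6, 0.0, 0.0, 0.0], [5.7, 0.0, -0.4, 0.0, 0.0, 0.0], [5.8, 0.0, -0.1, 0.0, 0.0, 0.0], [5.7, 0.0, 0.2, 0.0, 0.0, 0.0], [5.6, 0.0, 0.5, 0.0, 0.0, 0.0]]
[[5.6, 0.0, 0.8, 0.0, 0.0, 0.0], [5.6, 0.0, 1.1, 0.0, 0.0, 0.0], [5.5, 0.0, 1.3, 0.0, 0.0, 0.0], [5.4, 0.0, 1.6, 0.0, 0.0, 0.0], [5.3, 0.0, 1.9, 0.0, 0.0, 0.0], [5.1, 0.0, 2.2, 0.0, 0.0, 0.0], [5.1, 0.0, 2.4, 0.0, 0.0, 0.0], [4.9, 0.0, 2.7, 0.0, 0.0, 0.0]]
[[4.7, 0.0, 2.9, 0.0, 0.0, 0.0], [4.6, 0.0, 3.1, 0.0, 0.0, 0.0], [4.4, 0.0, 3.4, 0.0, 0.0, 0.0], [4.2, 0.0, 3.5, 0.0, 0.0, 0.0], [4.0, 0.0, 3.8, 0.0, 0.0, 0.0]]
end [0.5545 0.2495 0.1545]
```

Call:
drive_tool([
  [[0,0,-6.5,0,0,0],[0.4,0.2,-6.4,0,0,0],[0.8,0,-6,0,0,0],[1,0,-6,0,0,0],[1.4,0,-6,0,0,0],[1.6,0,-5.8,0,0,0],[1.9,0,-5.7,0,0,0],[2.3,0,-5.7,0,0,0]],
])

```text
time: 7.62
position: [0.5593, 0.0664, 0.1163]
tool_rot: [0.699, 0.715, 0.0, 0.0]
ft_force: [-0.4, -2.0, -1.8]
grip_width: 0.0194
grip_force: 50.0
```

Run:
```python
from fit import *
o=st(); s=cam('scene')
cv2.imwrite('pics/c4.png',cv2.resize(s['img'][110:260,340:470,::-1],None,fx=3,fy=3,interpolation=cv2.INTER_CUBIC))
```

```text
t 7.62 p [0.5593 0.0664 0.1163] F [-0.4 -2.  -1.8] w 0.0194 g 50.0
[[-0.024, 1.0, 0.001], [1.0, 0.024, -0.0], [-0.0, 0.001, -1.0]] [-0.08  0.63  1.7  -0.    0.82 -0.1 ]
```

View pics/c4.png

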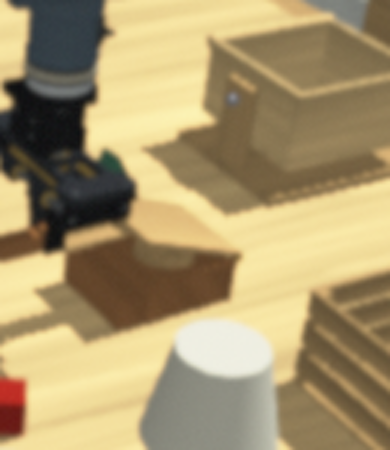

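The cover is lifting off the box, with its free edge near (135,205) in the crop and the blade under it. Continuing the arc.

Call:
drive_tool([
  [[2.5,0,-5.4,0,0,0],[2.8,0,-5.4,0,0,0],[3,0,-5.1,0,0,0],[3.3,0,-5,0,0,0],[3.5,0,-4.9,0,0,0],[3.8,0,-4.6,0,0,0],[4,0,-4.4,0,0,0],[4.2,0,-4.2,0,0,0]],
])

```text
time: 8.33
position: [0.5583, 0.094, 0.155]
tool_rot: [0.699, 0.716, 0.0, 0.0]
ft_force: [-0.5, -1.6, -1.2]
grip_width: 0.0194
grip_force: 50.0
```

Call:
drive_tool([
  [[4.4,0,-3.9,0,0,0],[4.6,0,-3.7,0,0,0],[4.7,0,-3.5,0,0,0],[4.9,0,-3.2,0,0,0],[5.1,0,-3,0,0,0],[5.2,0,-2.6,0,0,0],[5.3,0,-2.4,0,0,0],[5.4,0,-2.2,0,0,0]],
])

```text
time: 9.0
position: [0.5574, 0.1337, 0.1793]
tool_rot: [0.699, 0.716, 0.0, -0.0]
ft_force: [0.2, -1.3, 0.3]
grip_width: 0.0199
grip_force: 50.0
```

Call:
drive_tool([
  [[5.5,0,-1.8,0,0,0],[5.6,0,-1.5,0,0,0],[5.6,0,-1.3,0,0,0],[5.7,0,-1,0,0,0],[5.7,0,-0.6,0,0,0],[5.7,0,-0.4,0,0,0],[5.8,0,0,0,0,0],[5.7,0,0.2,0,0,0]],
])

```text
time: 9.67
position: [0.5563, 0.1791, 0.1854]
tool_rot: [0.699, 0.716, 0.0, -0.0]
ft_force: [0.2, -1.2, -0.3]
grip_width: 0.0197
grip_force: 50.0
```

Call:
drive_tool([
  [[5.6,0,0.5,0,0,0],[5.6,0,0.8,0,0,0],[5.6,0,1.1,0,0,0],[5.5,0,1.3,0,0,0],[5.4,0,1.6,0,0,0],[5.3,0,1.9,0,0,0],[5.1,0,2.2,0,0,0],[5.1,0,2.4,0,0,0]],
])

```text
time: 10.33
position: [0.5553, 0.2222, 0.1734]
tool_rot: [0.699, 0.716, 0.0, -0.0]
ft_force: [-0.3, -1.0, 0.7]
grip_width: 0.0195
grip_force: 50.0
```

Run:
```python
from fit import *
o=st(); s=cam('scene')
cv2.imwrite('pics/c5.png',cv2.resize(s['img'][110:260,340:470,::-1],None,fx=3,fy=3,interpolation=cv2.INTER_CUBIC))
```

```text
t 10.33 p [0.5553 0.2222 0.1734] F [-0.3 -1.   0.7] w 0.0195 g 50.0
[[-0.024, 1.0, 0.0], [1.0, 0.024, 0.0], [0.0, 0.0, -1.0]] [0.19 0.58 1.57 0.   0.99 0.17]
```

View pics/c5.png

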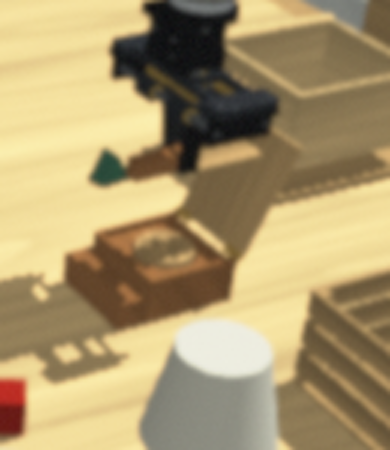

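The box is open: the cover leans back past upright near (240,190) in the crop, and the hub is visible at (165,245). I'll push a little further, back off, then lay the paddle down at about (0.50,-0.02).

Call:
drive_tool([
  [[4.9,0,2.7,0,0,0],[4.7,0,2.9,0,0,0],[4.6,0,3.1,0,0,0],[2,0,1.5,0,0,0],[-8,0,-4,0,0,0],[-20,0,-4,0,0,0],[-28,-4,0,0,0,0],[-28,-8,0,0,0,0]],
])

```text
time: 11.05
position: [0.5461, 0.1526, 0.1721]
tool_rot: [0.698, 0.716, 0.001, 0.001]
ft_force: [-0.2, -0.7, 0.4]
grip_width: 0.0196
grip_force: 50.0
```

Call:
drive_tool([
  [[-28,-8,0,0,0,0],[-28,-8,0,0,0,0],[-28,-8,0,0,0,0],[-28,-8,0,0,0,0],[-28,-8,10,0,0,0],[-28,-3,14,0,0,0],[-6,0,20,0,0,0],[0,0,20,0,0,0]],
])

```text
time: 11.72
position: [0.507, -0.0247, 0.1079]
tool_rot: [0.7, 0.714, 0.001, 0.002]
ft_force: [0.9, 0.5, -1.1]
grip_width: 0.0196
grip_force: 50.0
```

Run:
```python
from plan import *
o=st()
from fit import *
t=cam('top')
x,f=fit([t],COVER*0+0 if 0 else np.vstack([BAR,circ(.040,.046)]),(.4875,-.286,1.017),(.008,.008,.25)); print(x,f)
# gear check in scene & top overlay later
```

```text
t 11.72 p [ 0.507  -0.0247  0.1079] F [ 0.9  0.5 -1.1] w 0.0196 g 50.0
[[-0.02, 1.0, 0.003], [1.0, 0.02, -0.002], [-0.002, 0.003, -1.0]] [-0.27  0.59  1.85 -0.    0.7  -0.29]
[ 0.48780944 -0.28671863  1.02916419] -99.01622772216797
```

Call:
drive_tool([
  [[0,0,20,0,0,0],[0,0,20,0,0,0],[0,0,18,0,0,0],[0,0,10,0,0,0],[0,0,6,0,0,0],[0,0,0,0,0,0],[0,0,0,0,0,0]],
])

```text
time: 12.35
position: [0.5064, -0.0215, 0.0339]
tool_rot: [0.698, 0.716, 0.0, 0.0]
ft_force: [-0.1, -0.3, 0.1]
grip_width: 0.0197
grip_force: 50.0
```

Call:
drive_tool([
  [[0,0,3,0,0,0],[0,0,3,0,0,0],[0,0,2,0,0,0],[0,0,1,0,0,0],[0,0,0.5,0,0,0],[0,0,0,0,0,0]],
])

```text
time: 12.85
position: [0.5062, -0.0215, 0.0245]
tool_rot: [0.699, 0.716, 0.0, 0.0]
ft_force: [-1.5, 0.5, 3.2]
grip_width: 0.0195
grip_force: 50.0
```

Call:
drive_tool([
  [[0,0,0,0,0,0],[0,0,0,0,0,0],[0,0,0,0,0,0],[0,0,0,0,0,0],[0,0,0,0,0,0],[0,0,0,0,0,0],[0,0,0,0,0,0],[0,0,0,0,0,0]],
], gripper=100)

```text
time: 13.52
position: [0.5061, -0.0214, 0.0239]
tool_rot: [0.699, 0.716, -0.0, -0.0]
ft_force: [-0.4, 0.5, -0.1]
grip_width: 0.065
grip_force: 0.0
```

Call:
drive_tool([
  [[0,0,-8,0,0,0],[0,0,-20,0,0,0],[0,0,-30,0,0,0],[0,0,-30,0,0,0],[0,0,-30,0,0,0],[0,0,-30,0,0,0],[0,0,0,0,0,0]],
])

```text
time: 14.1
position: [0.5093, -0.0221, 0.1777]
tool_rot: [0.698, 0.716, 0.003, 0.005]
ft_force: [-0.2, 0.1, 0.4]
grip_width: 0.0869
grip_force: 0.0
```

Run:
```python
from plan import *
from fit import *
o=st()
t=cam('top')
print(fit([t],np.vstack([BAR,circ(.040,.046)]),(.4875,-.286,1.017),(.008,.008,.3)))
g=(.4875,-.2862);y=1.02
im=cv2.resize(t['img'][...,::-1],None,fx=4,fy=4,interpolation=cv2.INTER_CUBIC)
for u in proj(t,place(np.vstack([BAR,circ(.040,.046)]),(*g,y))): cv2.circle(im,tuple(int(v) for v in (u+.5)*4-.5),0,(0,255,0),1)
cv2.imwrite('pics/c6.png',np.hstack([im[580:940,660:1160],im[700:1060,1600:1900]]))
plan([((g[0],g[1],.16),down(y-np.pi/2),12)])
```

```text
t 14.10 p [ 0.5093 -0.0221  0.1777] F [-0.2  0.1  0.4] w 0.0869 g 0.0
[[-0.024, 1.0, 0.011], [1.0, 0.024, -0.003], [-0.003, 0.011, -1.0]] [-0.26  0.47  1.79  0.    0.87 -0.29]
(array([ 0.48823855, -0.28690697,  1.03832207]), np.float64(-101.66856384277344))
[[-22.0, -2.3, 1.3, 0.001, 0.0, 0.048], [-22.1, -1.2, 1.3, 0.001, 0.0, 0.048], [-22.1, -0.1, 1.3, 0.001, 0.0, 0.048], [-22.1, 0.9, 1.3, 0.001, 0.0, 0.048], [-22.0, 2.0, 1.3, 0.001, 0.0, 0.048], [-21.9, 3.0, 1.3, 0.0, 0.0, 0.048], [-21.7, 4.1, 1.3, 0.001, 0.0, 0.048], [-21.5, 5.1, 1.3, 0.0, 0.0, 0.048]]
[[-21.2, 6.1, 1.4, 0.001, 0.0, 0.048], [-20.9, 7.2, 1.3, 0.0, 0.0, 0.048], [-20.5, 8.1, 1.4, 0.001, 0.0, 0.047], [-20.1, 9.1, 1.3, 0.0, 0.0, 0.048]]
end [ 0.4875 -0.2862  0.16  ]
```

View pics/c6.png

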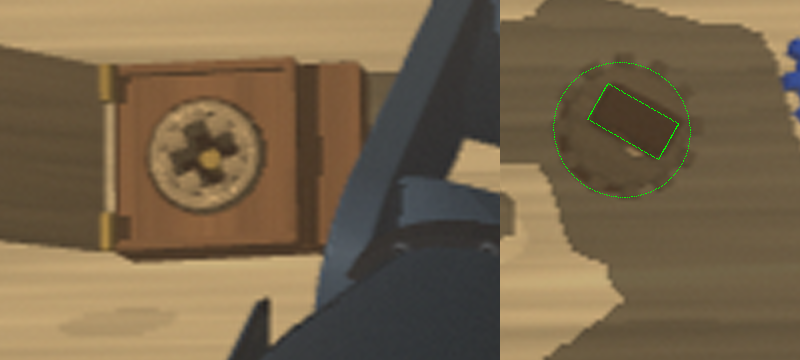

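The cover lies well back and the hub is in plain view at crop (206,155), its cross slots turned about 30°. The bar wireframe matches the gear bar at (633,120). Moving to the gear.

Call:
drive_tool([
  [[-22,-2.3,1.3,0,0,0.048],[-22.1,-1.2,1.3,0,0,0.048],[-22.1,0,1.3,0,0,0.048],[-22.1,0.9,1.3,0,0,0.048],[-22,2,1.3,0,0,0.048],[-21.9,3,1.3,0,0,0.048],[-21.7,4.1,1.3,0,0,0.048],[-21.5,5.1,1.3,0,0,0.048]],
])

```text
time: 14.82
position: [0.4912, -0.1983, 0.1604]
tool_rot: [0.823, 0.568, -0.0, -0.001]
ft_force: [0.5, -0.8, -0.3]
grip_width: 0.0869
grip_force: 0.0
```

Call:
drive_tool([
  [[-21.2,6.1,1.4,0,0,0.048],[-20.9,7.2,1.3,0,0,0.048],[-20.5,8.1,1.4,0,0,0.045],[-20.1,9.1,1.3,0,0,0.045],[0,0,0,0,0,0],[0,0,0,0,0,0]],
])

```text
time: 15.32
position: [0.4846, -0.2861, 0.155]
tool_rot: [0.872, 0.49, -0.0, -0.001]
ft_force: [-0.2, 1.1, -0.4]
grip_width: 0.0869
grip_force: 0.0
```

```bash
cat > m2.py <<'E'
from fit import *
from plan import *
t=cam('top');s=cam('scene')
w,l=7.5,20
v=[(l,-w),(l,w),(w,w),(w,l),(-w,l),(-w,w),(-l,w),(-l,-w),(-w,-w),(-w,-l),(w,-l),(w,-w)]
CR=np.vstack([seg((*v[i],52),(*v[(i+1)%12],52),30) for i in range(12)])/1e3
p0=ray(t,216.1,183.4,.052); print('hub guess',p0)
for k in (0.2,.6,1.0,1.4): print('hub',fit([t],np.vstack([CR,circ(.033,.052)]),(*p0[:2],k),(.006,.006,.25)))
BOX=np.vstack([rect(-55,55,-56,56,54)])/1e3
print('box',fit([t],BOX,(.555,.221,1.595),(.008,.008,.1)))
for P,n in((PAD,'pad'),(HANDLE,'handle')): print(n,fit([t],P,(.506,-.021,1.59),(.01,.01,.15)))
st()
E
python3 m2.py
```

```text
hub guess [0.55226271 0.21944725 0.052     ]
hub (array([0.55339561, 0.22097454, 0.36981325]), np.float64(-196.43948364257812))
hub (array([0.55341513, 0.22095682, 0.37591811]), np.float64(-196.4278564453125))
hub (array([0.55191669, 0.22050255, 0.75011422]), np.float64(-158.94375610351562))
hub (array([0.55333862, 0.22071719, 1.64999999]), np.float32(-171.95435))
box (array([0.5496585 , 0.21987488, 1.59700997]), np.float64(-195.9230499267578))
pad (array([ 0.51599993, -0.01100111,  1.44001287]), np.float64(-27.62661361694336))
handle (array([ 0.5031919 , -0.01754087,  1.44000087]), np.float64(-13.739871978759766))
t 15.42 p [ 0.4846 -0.2844  0.1553] F [ 1.2 -0.2  0.4] w 0.0872 g 0.0
[[0.519, 0.855, -0.002], [0.855, -0.519, 0.002], [0.001, -0.003, -1.0]] [-0.73  0.56  1.67  0.    0.91 -0.18]
```

Call:
drive_tool([
  [[0,3.7,15,0,0,0],[0,0,18,0,0,0],[0,0,18,0,0,0],[0,0,15,0,0,0],[0,0,10,0,0,0],[0,0,5,0,0,0],[0,0,3,0,0,0],[0,0,0,0,0,0]],
])

```text
time: 16.08
position: [0.4886, -0.2872, 0.0719]
tool_rot: [0.871, 0.491, -0.0, -0.0]
ft_force: [0.4, 0.1, -0.2]
grip_width: 0.0869
grip_force: 0.0
```

Call:
drive_tool([
  [[0,0,0,0,0,0],[0,0,0,0,0,0],[0,0,0,0,0,0],[0,0,0,0,0,0],[0,0,0,0,0,0],[0,0,0,0,0,0],[0,0,0,0,0,0],[0,0,0,0,0,0]],
], gripper=0, squeeze=25)

```text
time: 16.75
position: [0.4886, -0.2877, 0.0722]
tool_rot: [0.872, 0.49, 0.0, 0.0]
ft_force: [-0.2, 0.2, 0.1]
grip_width: 0.0419
grip_force: 0.0
```

Call:
drive_tool([
  [[0,0,0,0,0,0],[0,0,0,0,0,0],[0,0,0,0,0,0],[0,0,0,0,0,0],[0,0,0,0,0,0],[0,0,0,0,0,0]],
], squeeze=50)

```text
time: 17.25
position: [0.4887, -0.2878, 0.0722]
tool_rot: [0.872, 0.49, 0.0, 0.0]
ft_force: [0.4, -1.3, -0.0]
grip_width: 0.0238
grip_force: 50.0
```

Call:
drive_tool([
  [[0,0,-8,0,0,0],[0,0,-20,0,0,0],[0,0,-30,0,0,0],[0,0,-30,0,0,0],[0,0,0,0,0,0]],
])

```text
time: 17.67
position: [0.4912, -0.2897, 0.1659]
tool_rot: [0.872, 0.49, 0.002, 0.005]
ft_force: [0.8, -1.5, -0.5]
grip_width: 0.0235
grip_force: 50.0
```

Run:
```python
from plan import *
st()
plan([((.5534,.2209,.16),down(1.943-np.pi/2),18)])
```

```text
t 17.67 p [ 0.4912 -0.2897  0.1659] F [ 0.8 -1.5 -0.5] w 0.0235 g 50.0
[[0.519, 0.855, 0.008], [0.855, -0.519, -0.007], [-0.002, 0.01, -1.0]] [-0.73  0.55  1.65  0.    0.92 -0.18]
[[26.0, -11.8, 0.2, 0.0, 0.0, -0.051], [26.6, -10.4, 0.2, 0.001, 0.0, -0.051], [27.1, -9.1, 0.2, 0.0, 0.0, -0.051], [27.5, -7.7, 0.2, 0.0, 0.0, -0.051], [27.9, -6.3, 0.2, 0.001, 0.0, -0.051], [28.2, -4.8, 0.2, 0.0, 0.001, -0.051], [28.4, -3.4, 0.2, 0.001, 0.0, -0.051], [28.5, -1.9, 0.2, 0.0, 0.001, -0.051]]
[[28.6, -0.5, 0.2, 0.001, 0.0, -0.051], [28.6, 1.0, 0.2, 0.0, 0.001, -0.051], [28.5, 2.4, 0.2, 0.001, 0.0, -0.051], [28.3, 3.9, 0.2, 0.0, 0.001, -0.051], [28.1, 5.3, 0.3, 0.001, 0.0, -0.051], [27.7, 6.8, 0.3, 0.0, 0.001, -0.051], [27.4, 8.2, 0.3, 0.001, 0.0, -0.051], [26.9, 9.5, 0.3, 0.0, 0.001, -0.051]]
[[26.4, 10.9, 0.3, 0.001, 0.0, -0.051], [25.8, 12.3, 0.2, 0.0, 0.001, -0.051]]
end [0.5534 0.2209 0.16  ]
```

Call:
drive_tool([
  [[26,-11.8,0,0,0,-0.051],[26.6,-10.4,0,0,0,-0.051],[27.1,-9.1,0,0,0,-0.051],[27.5,-7.7,0,0,0,-0.051],[27.9,-6.3,0,0,0,-0.051],[28.2,-4.8,0,0,0,-0.051],[28.4,-3.4,0,0,0,-0.051],[28.5,-1.9,0,0,0,-0.051]],
])

```text
time: 18.33
position: [0.5155, -0.0591, 0.1599]
tool_rot: [0.753, 0.658, -0.0, -0.001]
ft_force: [0.4, -0.3, -1.5]
grip_width: 0.0238
grip_force: 50.0
```

Call:
drive_tool([
  [[28.6,-0.5,0,0,0,-0.051],[28.6,1,0,0,0,-0.051],[28.5,2.4,0,0,0,-0.051],[28.3,3.9,0,0,0,-0.051],[28.1,5.3,0,0,0,-0.051],[27.7,6.8,0,0,0,-0.051],[27.4,8.2,0,0,0,-0.051],[26.9,9.5,0,0,0,-0.051]],
])

```text
time: 19.0
position: [0.5431, 0.1676, 0.1597]
tool_rot: [0.604, 0.797, -0.001, -0.001]
ft_force: [1.0, 0.3, -0.9]
grip_width: 0.0239
grip_force: 50.0
```

Call:
drive_tool([
  [[26.4,10.9,0,0,0,-0.051],[25.8,12.3,0,0,0,-0.051],[0,0,0,0,0,0],[0,0,0,0,0,0]],
])

```text
time: 19.33
position: [0.55, 0.2242, 0.1596]
tool_rot: [0.563, 0.826, -0.001, -0.0]
ft_force: [-0.1, -0.1, -0.9]
grip_width: 0.0238
grip_force: 50.0
```

```bash
sed -i 's/^print(.box/#&/; s/^for k in/if 0:\n for k in/' m2.py; python3 m2.py
python3 - <<'E'
from fit import *
from plan import *
s=cam('scene');o=sensors.get_obs();p=o['position']; M=R.from_quat(o['tool_rot']).as_matrix();y=np.arctan2(M[1,0],M[0,0]);zo=p[2]-.0642
im=cv2.resize(s['img'][...,::-1],None,fx=4,fy=4,interpolation=cv2.INTER_CUBIC)
G=np.vstack([rect(-23,23,-12,12,72)/1e3,circ(.043,.038),circ(.043,.024)])+[0,0,zo]
for Q in(place(G,(p[0],p[1],y)),place(circ(.033,.052),(.5534,.2209,0)),place(rect(-55,55,-56,56,54)/1e3,(.5552,.221,1.595)),place(COVER*0+HANDLE,(.506,-.0215,1.595))):
  for u in proj(s,Q): cv2.circle(im,tuple(int(v) for v in (u+.5)*4-.5),0,(0,255,0),1)
cv2.imwrite('pics/c7.png',im[460:980,1080:1880])
print(zo,y)
E
```

```text
hub guess [0.55226271 0.21944725 0.052     ]
pad (array([ 0.50502678, -0.02210492,  1.5857294 ]), np.float64(-144.03738403320312))
handle (array([ 0.50520806, -0.02193658,  1.55671415]), np.float64(-145.59474182128906))
t 19.43 p [0.55   0.2224 0.1596] F [ 0.7  0.6 -0.5] w 0.0235 g 50.0
[[-0.363, 0.932, -0.002], [0.932, 0.363, -0.001], [-0.0, -0.002, -1.0]] [ 0.2   0.59  1.59 -0.    0.96 -0.18]
0.09555287314360127 1.9418284806107504
```

View pics/c7.png

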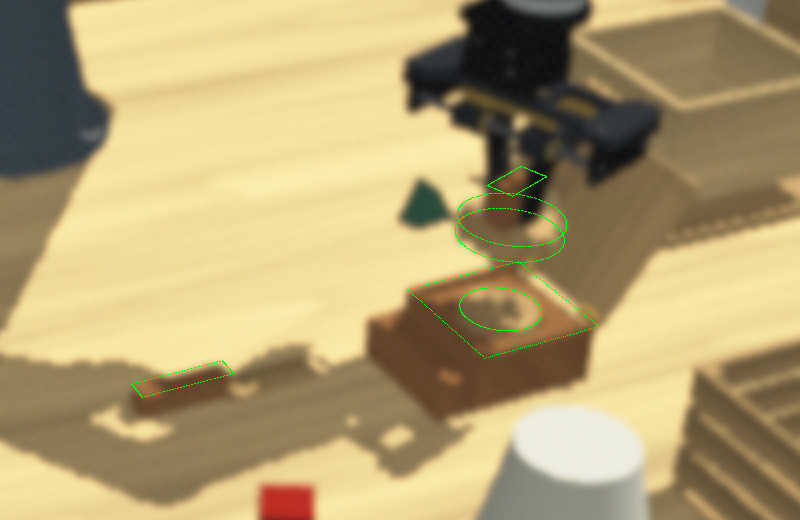

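The scene view shows the gear held above the hub at (510,235), its wireframe agreeing with the image. The paddle lies flat at (182,385) and the cover is leaning back. Trimming the lateral position and descending to just above the hub.

Call:
drive_tool([
  [[-2,1.8,10,0,0,0],[-2,1.8,12,0,0,0],[0,0,10,0,0,0],[0,0,4,0,0,0],[0,0,0,0,0,0],[0,0,0,0,0,0],[0,0,0,0,0,0]],
])

```text
time: 20.07
position: [0.5559, 0.2205, 0.1242]
tool_rot: [0.564, 0.826, 0.0, 0.0]
ft_force: [-0.2, 0.0, -1.1]
grip_width: 0.0233
grip_force: 50.0
```

Run:
```python
from plan import *
o=st(); plan([((.5548,.2200,.12),down(1.943-np.pi/2),1)])
```

```text
t 20.07 p [0.5559 0.2205 0.1242] F [-0.2  0.  -1.1] w 0.0233 g 50.0
[[-0.363, 0.932, 0.0], [0.932, 0.363, 0.0], [-0.0, 0.0, -1.0]] [ 0.19  0.65  1.6   0.    0.89 -0.18]
[[-0.1, -1.2, 4.2, 0.0, 0.0, 0.0]]
end [0.5548 0.22   0.12  ]
```

Call:
drive_tool([
  [[0,-1.2,4,0,0,0],[0,0,3,0,0,0],[0,0,2,0,0,0],[0,0,2,0,0,0],[0,0,2,0,0,0],[0,0,2,0,0,0],[0,0,0,0,0,0]],
])

```text
time: 20.65
position: [0.554, 0.221, 0.1088]
tool_rot: [0.564, 0.825, 0.0, -0.001]
ft_force: [-1.7, 4.0, -1.5]
grip_width: 0.0239
grip_force: 50.0
```

It has entered the slots, with a side force along tool +x. I'll shift 1 mm that way and go on down.

Call:
drive_tool([
  [[0.6,0,0,0,0,0],[0.5,0,2,0,0,0],[0,0,2,0,0,0],[0,0,2,0,0,0],[0,0,2,0,0,0],[0,0,0,0,0,0]],
])

```text
time: 21.15
position: [0.5541, 0.2212, 0.1007]
tool_rot: [0.564, 0.826, -0.0, -0.0]
ft_force: [-1.8, 3.6, -2.9]
grip_width: 0.0238
grip_force: 50.0
```

Call:
drive_tool([
  [[0.6,0,2,0,0,0],[0.4,0,2,0,0,0],[0,0,2,0,0,0],[0,0,1.5,0,0,0],[0,0,1,0,0,0],[0,0,0,0,0,0]],
])

```text
time: 21.65
position: [0.5541, 0.2215, 0.0927]
tool_rot: [0.564, 0.826, -0.0, 0.0]
ft_force: [-1.3, -1.5, 3.3]
grip_width: 0.0236
grip_force: 50.0
```

Call:
drive_tool([
  [[0,0,1,0,0,0],[0,0,0,0,0,0],[0,0,0,0,0,0]],
])

```text
time: 21.9
position: [0.5541, 0.2215, 0.0921]
tool_rot: [0.564, 0.826, -0.0, 0.0]
ft_force: [-1.4, -1.7, 6.7]
grip_width: 0.0237
grip_force: 50.0
```

Call:
drive_tool([
  [[0,0,1,0,0,0],[0,0,0,0,0,0],[0,0,0,0,0,0]],
])

```text
time: 22.15
position: [0.5541, 0.2215, 0.0921]
tool_rot: [0.564, 0.826, -0.0, 0.001]
ft_force: [-2.3, -2.7, 12.1]
grip_width: 0.0235
grip_force: 50.0
```

Run:
```python
from fit import *
o=st(); s=cam('scene');t=cam('top')
c=lambda i:cv2.resize(i,None,fx=3,fy=3,interpolation=cv2.INTER_CUBIC)
cv2.imwrite('pics/c8.png',np.hstack([c(s['img'][110:260,340:470,::-1]),c(t['img'][140:290,180:310,::-1])]))
```

```text
t 22.15 p [0.5541 0.2215 0.0921] F [-2.3 -2.7 12.1] w 0.0235 g 50.0
[[-0.364, 0.931, 0.001], [0.931, 0.364, -0.001], [-0.001, 0.0, -1.0]] [ 0.19  0.7   1.62 -0.    0.82 -0.18]
```

View pics/c8.png

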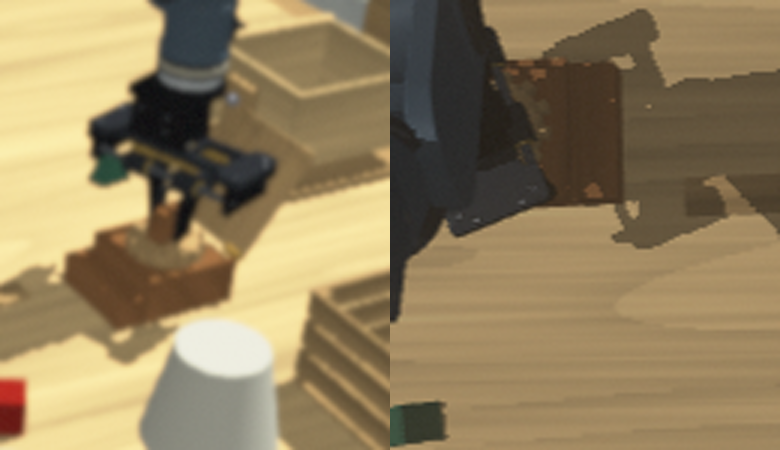

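The gear disc sits flush on the hub at crop (160,250), still gripped, and the cover is leaning back clear behind the gripper at (260,170). Handing in.

```bash
python3 -c "
from rig import ticket
print(ticket.hand_in())"
```

```text
the job is handed in; nothing more can be done
None
```

I levered the cover open with the paddle and left it leaning back past upright, laid the paddle flat on the shelf top, and pressed the gear home in the hub, still gripped at about 12 N; handed in at 22 s, with no verdict returned.

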